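Screw the filler cap onto the oil tank

ROBOT

A 6-joint arm with a two-finger parallel gripper is mounted at the origin on a cart in front of the work surface, level with it; the furniture and walls round the work are solid. World frame = base frame: x ahead of the robot, y to its left, z up, the work surface at z = 0. Lengths are in m, angles in rad, forces in N, time in s.
With the tool pointing down it reaches from about 0.425 to 0.925 m from the base axis. Payload 12.5 kg.
Tool frame: the origin (TCP) lies midway between the tips of the shut fingers; the grasp point (between the pads) lies 19 mm behind it; z points along the fingers, x is the direction in which the jaws open and shut, and the axes are right-handed (so a half turn about z gives the same grasp; the last joint's range is limited). The gripper opens to 85 mm and grips with 20 to 120 N. Pads are 22 mm wide; open, the fingers measure 114 mm over their backs; the gripper's body (76 mm by 85 mm) begins 54 mm behind the grasp point. The pads swing forward as they close: fully open they stand 13 mm farther back than shut.
Start: joints at [1.231, 0.491, 1.559, -0, 1.092, -0.106], TCP at [0.145, 0.608, 0.231] pointing down, gripper open.
Joint ranges: [-3.1, 3.1], [-0.84, 2.19], [0.05, 2.79], [-1.13, 4.28], [0.06, 2.93], [-2.69, 2.69]. Speed limits (rad/s): [2.22, 2.22, 2.79, 3.14, 3.14, 3.14].

INTERFACE

Orientations are given as a unit quaternion [x, y, z, w].
In Python, from rig import observe, optics, robot gives the robot as it stands. The module is installed in compiled form; this text tells all that it offers.
- The arm moves only by the tool step_arm, never from a script. Its argument "deltas" is a list of rows, each a list of 5 numbers: the shift along the tool's x, y, z in cm, then the turn about the tool's z in rad, then the closure, from 0 (fully open) to 1 (shut). A call has 1 to 20 rows; each row is the pose to reach, as a shift and turn from the pose commanded when the call began, along the tool's axes at that moment; what a row does not reach only later rows make up. A row lasts 1/10 s, in which the tool goes at most 50 mm and 8.59 degrees, less where a joint would pass 70% of its speed; a pose out of reach is approached as far as the arm can. A call with a gripper value outside its range is refused whole. The fingers move at their own pace and stop on an object; the grip force is fixed at half the most. Time passes only in rows, so rows that repeat a pose let the fingers close. It gives the time, the measured TCP pose, the force and the opening at its end, in the units of the state.
- observe(): the state, without advancing time (a new reading comes with each control period).
- optics.read_camera(name): name is "scene" or "top"; returns (picture, depth): 480x640x3 uint8, red, green, blue; 480x640 float32, m along the optical axis (not along the pixel's ray), 0 where there is no reading.
- optics.camera_params(name): a dict with "camera_matrix" (3x3 intrinsics, pixels), "distortion" ([k1, k2, p1, p2, k3] as OpenCV has them; the pictures are not rectified), "origin" and "rotation" of the camera in the world. Camera axes: x right, y up, looking along -z (the intrinsics and any distortion apply to the point x, -y, -z); pixel columns grow to the right and rows downward; lengths in m; the calibration is good to about 2 mm. A picture is of the moment at which its call begins. camera_params takes no time and is no camera call.
- robot.finish_job(): hands the job in, once; it reports no verdict.
The state is a dict: "time": time; "q": joint angles; "dq": joint speeds; "tau": joint torques, N m; "tcp_pos": TCP position; "tcp_rot": TCP orientation; "ft_force": force on the tool from outside, world axes, zero at the start; "torque": the same for the moment, N m; "finger_gap": opening from 0.0 (shut) to 1.0 (fully open).
Only numpy, scipy, OpenCV 4.12 (cv2) and the standard library are available. Lean on these libraries where they do the work, as an engineer would, in place of code of your own. Each camera call takes 0.05 s, during which the arm holds its last target.

TASK

Close the grey oil tank with its black screw cap: set the cap squarely over the filler neck, get its lugs down into the thread starts, and screw it clockwise (seen from above) all the way home, until it comes up against its stop. The thread starts cannot be seen once the cap is on: find them by turning the cap backwards under a light push until you feel it drop; turned forward too early it jams. Never force it, neither down nor round, let go of it at the end, and leave the tape roll where it is.

Things in the scene. Friction and masses are not known exactly. Their poses are not given: they have to be found in the camera images.
- cap_center (a point): Centre (half-way up) of the loose screw cap: black, ribbed, round, 60 mm in diameter, 44 mm high, 0.08 to 0.17 kg, standing on its open end, red disc up. Grip the solid upper 18 mm; the skirt below is hollow, 51 mm inside, 26 mm deep. At its lower edge inside, three lugs 120 degrees apart, 9 mm wide and 4 mm high, leave a 39 mm circle free. z up.
- tank: Grey oil tank, fixed to the table, 130 x 112 x 50 mm on a base plate 160 x 124 mm. Origin: centre of its underside; z up. Round sight glass and drain plug on its -x side (towards the robot). The filler neck stands in the middle of its top.
- neck_base (a point): Foot of the filler neck, on its axis, level with the tank's top (z = 50 mm). Height of the cap's centre above this point: 46 mm while its lugs ride on the stops, 43 mm on the threads, 33.4 to 35 mm once dropped through the gaps, 28 mm when screwed home. The neck sits in rubber and twists by about 11 degrees per N m. Pushing with over 25 N or turning with over 0.5 N m is forcing it.
- tape: Black tape roll, 82 mm in diameter, 19 mm high, lying loose. Origin: centre of its underside. To be left alone.
- neck_rim (a point): Centre of the neck's upper rim, 31 mm above the neck's foot. The neck is an aluminium core of 36 mm diameter, tapered to 28 mm over its top 5 mm; the lugs of the cap pass round it with about 1.5 mm to spare all round.
- thread_top (a point): On the neck's axis, 21 mm above its foot, level with the tops of the three threads (48 mm outside diameter). Clockwise from above, each third of the neck has a gap of 38 degrees, a thread of 68 degrees with a level top, and a stop of 14 degrees, 3 mm higher than the thread. Where the gaps lie is not measured and differs in every run (these axes do not tell).
- thread_end (a point): On the neck's axis, 6 mm above its foot: height of the cap's lower edge when home. On top of the threads the cap, turned anticlockwise, drops within 120 degrees and up to 14 degrees later meets the stops' backs; turned clockwise it only jams. After the drop it screws clockwise 68 to 82 degrees, sinking 0.073 mm per degree (axial play 1.5 mm), until its lugs meet the stops.

How it is judged:
By the outcome, as a careful person would: the job done as asked, in the order asked, and still so for the second after the job is handed in, with the robot touching nothing.
It also fails if it takes over 64 s, if anything falls off the work surface, if the arm or the gripper's body presses on something with over 40 N, if the wrist force passes 120 N, or if a joint passes its speed limit or range.

## Working session

There is one attempt and no reset: what is moved stays moved. The work goes in short steps, Python scripts to look and compute and a tool call to move; the robot and the scene stay as the last step left them, time stands still between calls to the robot, and variables do not carry over. Pictures are saved under pics/ and viewed, and the job is handed in when it is done.

Besides the shell and the picture viewer there is one more tool, called after "Emit:" as a command line: name --pt "numbers of a row" for each row, then --argument value for the rest. step_arm: Moves the arm, as the interface text tells. Its arguments: {"type":"object","properties":{"deltas":{"type":"array"}},"required":["deltas"]}

```bash
mkdir -p pics; cat > h.py <<'E'
import numpy as np, cv2
from rig import observe, optics, robot
def grab(n,tag):
    im,d=optics.read_camera(n); cv2.imwrite(f'pics/{tag}.png',im[:,:,::-1]); np.savez(f'pics/{tag}.npz',im=im,d=d); return im,d
def ray(n,px):
    p=optics.camera_params(n);K=np.array(p['camera_matrix']);D=np.array(p['distortion'])
    u=cv2.undistortPoints(np.array(px,float).reshape(-1,1,2),K,D).reshape(-1,2)
    R=np.array(p['rotation']); return np.array(p['origin']), (np.c_[u[:,0],-u[:,1],-np.ones(len(u))])@R.T
def atz(n,px,z):
    o,r=ray(n,px); return o+r*((z-o[2])/r[:,2])[:,None]
def cloud(n,d):
    h,w=d.shape; v,u=np.mgrid[0:h,0:w]; o,r=ray(n,np.c_[u.ravel(),v.ravel()]); return (o+r*d.reshape(-1,1)).reshape(h,w,3)
E
python3 - <<'E'
from h import *
for n in('top','scene'):
    grab(n,n+'0'); p=optics.camera_params(n);print(n,p['origin'],np.round(p['rotation'],3).tolist(),p['camera_matrix'])
s=observe();print(s)
E
```

```text
top [0.40776151 0.13701078 0.91788997] [-0.026, 0.039, 0.714, -0.698] [[561.49271353   0.         313.87595381]
 [  0.         561.49271353 231.11916693]
 [  0.           0.           1.        ]]
scene [-0.00177889 -0.32901936  0.60683231] [0.406, -0.173, -0.371, 0.817] [[478.35398809   0.         323.48927142]
 [  0.         478.35398809 243.99004892]
 [  0.           0.           1.        ]]
{'time': 0.1, 'q': array([ 1.23141468e+00,  4.91459932e-01,  1.55939797e+00,  8.46169650e-06,
        1.09169769e+00, -1.05565055e-01]), 'dq': array([-0.00067165, -0.00242251, -0.00223764, -0.00082656, -0.00069   ,
        0.00118926]), 'tau': array([ 2.72424448e-03, -6.19440937e+01, -2.62024319e+01, -8.81432152e-05,
        2.93560093e-03, -5.06123604e-05]), 'tcp_pos': array([0.14469415, 0.60781116, 0.23080736]), 'tcp_rot': array([ 7.84759663e-01,  6.19800000e-01, -4.09181054e-04,  2.53767711e-04]), 'ft_force': array([0.4089215 , 0.00619101, 0.58907178]), 'torque': array([-0.00526127,  0.0526602 ,  0.0410309 ]), 'finger_gap': 1.0021635018826693}
```

```bash
sed -i "s/R=np.array(p\['rotation'\])/R=Rot.from_quat(p['rotation']).as_matrix()/; 1a from scipy.spatial.transform import Rotation as Rot" h.py; python3 - <<'E'
from h import *
for n in('top','scene'):
    print(optics.camera_params(n)['distortion'], Rot.from_quat(optics.camera_params(n)['rotation']).as_matrix().round(2).tolist())
print(Rot.from_quat(observe()['tcp_rot']).as_matrix().round(3))
E
```

```text
[-0.01276768  0.          0.          0.          0.        ] [[-0.02, 1.0, -0.09], [-1.0, -0.02, 0.02], [0.02, 0.09, 1.0]]
[-0.00491617  0.          0.          0.          0.        ] [[0.66, 0.47, -0.58], [-0.75, 0.39, -0.54], [-0.02, 0.79, 0.61]]
[[ 0.232  0.973 -0.   ]
 [ 0.973 -0.232 -0.001]
 [-0.001 -0.    -1.   ]]
```

View pics/top0.png

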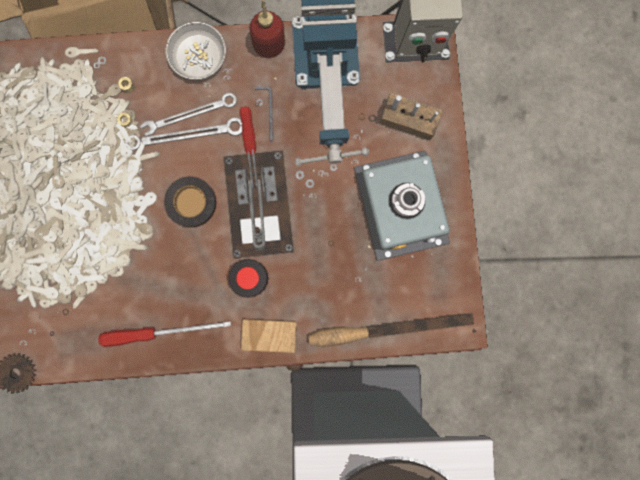

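View pics/scene0.png

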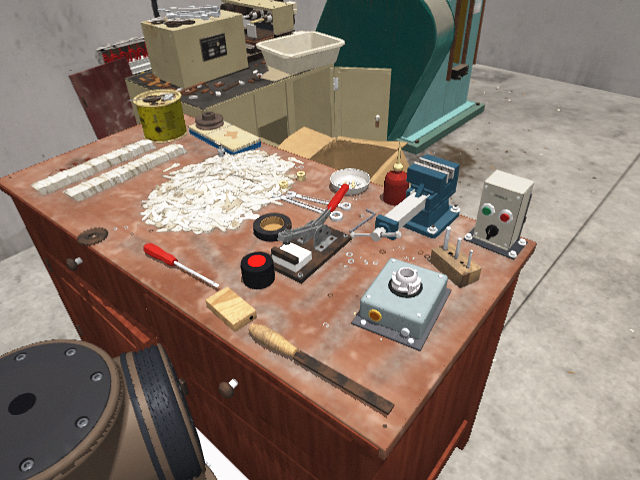

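```bash
python3 - <<'E'
from h import *
z=np.load('pics/top0.npz');im=z['im'];d=z['d'];C=cloud('top',d)
r=im.astype(int)
m=(r[...,0]>180)&(r[...,1]<70)&(r[...,2]<70)
m[:, :220]=0;m[:250]=0;m[310:]=0;m[:,290:]=0
v,u=np.nonzero(m);print('red px',u.mean(),v.mean(),len(u),u.min(),u.max(),v.min(),v.max(),'z',np.median(C[m][:,2]),C[m].mean(0))
print(atz('top',[[u.mean(),v.mean()]],0.044))
z2=np.load('pics/scene0.npz');im2=z2['im'].astype(int);C2=cloud('scene',z2['d'])
m=(im2[...,0]>200)&(im2[...,1]<70)&(im2[...,2]<70);m[:250]=0;m[275:]=0;m[:,:240]=0;m[:,280:]=0
v,u=np.nonzero(m);print('red scene',u.mean(),v.mean(),len(u),np.median(C2[m],0),atz('scene',[[u.mean(),v.mean()]],0.044))
cv2.imwrite('pics/c1.png',cv2.resize(im[140:270,340:470][:,:,::-1],None,fx=4.5,fy=4.5,interpolation=cv2.INTER_CUBIC))
cv2.imwrite('pics/c2.png',cv2.resize(z2['im'][250:355,345:465][:,:,::-1],None,fx=5,fy=5,interpolation=cv2.INTER_CUBIC))
cv2.imwrite('pics/c3.png',cv2.resize(z2['im'][190:320,210:370][:,:,::-1],None,fx=4.5,fy=4.5,interpolation=cv2.INTER_CUBIC))
# rim
c=np.array([408,200])
sub=C[150:250,360:450]; 
for lo,hi in((.04,.06),(.065,.074),(.074,.079),(.079,.09)):
    mm=(C[...,2]>lo)&(C[...,2]<hi);mm[:140]=0;mm[270:]=0;mm[:,:340]=0;mm[:,460:]=0
    P=C[mm];print(lo,hi,len(P),P.mean(0),P.min(0),P.max(0))
# clamp heights
mm=C[150:256,225:295];print('clamp max z',mm[...,2].max(), mm[70:,:,2].max())
hm=C[...,2];hm=np.clip(hm,0,0.15);cv2.imwrite('pics/hm.png',cv2.applyColorMap((hm/0.15*255).astype(np.uint8),cv2.COLORMAP_JET))
E
```

```text
red px 244.9 273.6 10 237 256 267 285 z 0.04436522328367326 [0.42439426 0.22721739 0.04425029]
[[0.42438325 0.22725839 0.044     ]]
red scene 256.280701754386 260.5204678362573 171 [0.4166538  0.2249303  0.04650219] [[0.41877439 0.22708044 0.044     ]]
0.04 0.06 5011 [ 0.52977311 -0.02406111  0.04972963] [ 0.45772805 -0.09196605  0.0401049 ] [0.62571795 0.07509882 0.05997645]
0.065 0.074 298 [ 0.53914467 -0.01553716  0.070474  ] [ 0.50834634 -0.05072786  0.06500222] [0.62589675 0.07686959 0.07398919]
0.074 0.079 205 [ 0.54669099 -0.00323719  0.07669449] [ 0.51284049 -0.04795385  0.07402774] [0.62373954 0.07693499 0.07892279]
0.079 0.09 194 [0.55692916 0.0026236  0.08227848] [ 0.5150308  -0.04212221  0.07900385] [0.61847717 0.07657317 0.08960629]
clamp max z 0.9178899733894114 0.9178899733894114
```

View pics/c1.png

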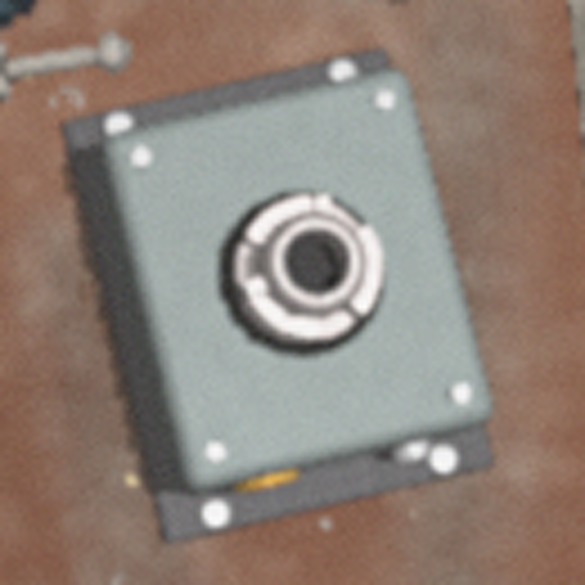

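View pics/c2.png

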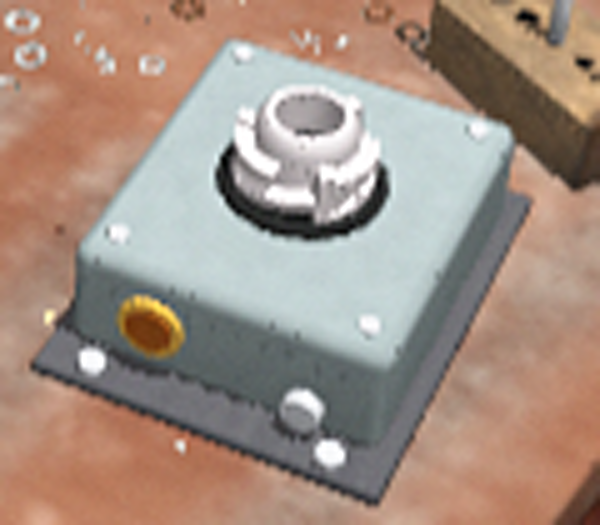

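View pics/c3.png

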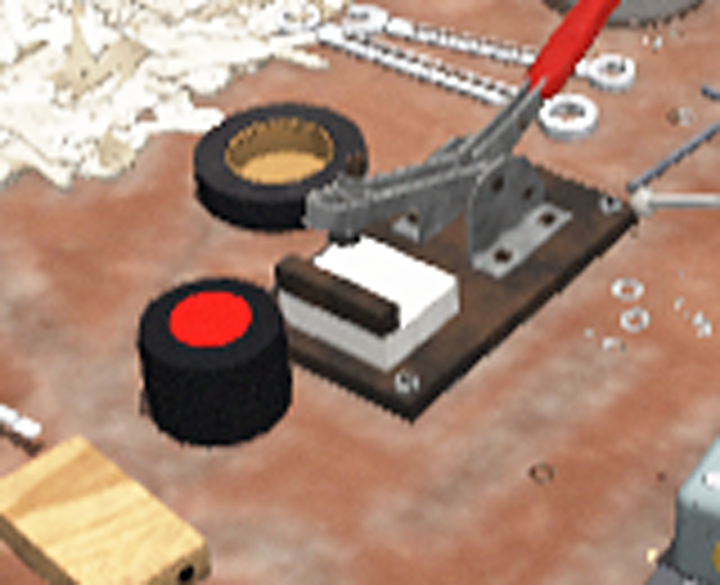

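```bash
python3 - <<'E'
from h import *
z=np.load('pics/top0.npz');im=z['im'].astype(int);d=z['d'];C=cloud('top',d)
z2=np.load('pics/scene0.npz');im2=z2['im'].astype(int)
def red(im,box):
    m=((im[...,0]-im[...,1])>110); k=np.zeros_like(m);k[box[1]:box[3],box[0]:box[2]]=1;m&=k
    c,_=cv2.findContours(m.astype(np.uint8),cv2.RETR_EXTERNAL,cv2.CHAIN_APPROX_NONE);c=max(c,key=cv2.contourArea)
    e=cv2.fitEllipse(c);return e
for n,i,b in(('top',im,(220,250,280,305)),('scene',im2,(240,245,285,275))):
    e=red(i,b);print(n,e,atz(n,[e[0]],0.044))
# enlarged crops
def crop(i,b,f,name): cv2.imwrite(name,cv2.resize(i[b[1]:b[3],b[0]:b[2]].astype(np.uint8)[:,:,::-1],None,fx=f,fy=f,interpolation=cv2.INTER_CUBIC))
crop(im,(385,175,435,225),12,'pics/d1.png')
crop(im2,(380,255,430,305),12,'pics/d2.png')
crop(im,(210,230,300,310),8,'pics/d3.png')
hm=np.clip(C[...,2],0,0.15);cv2.imwrite('pics/hm.png',cv2.resize(cv2.applyColorMap((hm/0.15*255).astype(np.uint8),cv2.COLORMAP_JET)[130:320,130:480],None,fx=2,fy=2))
# tank top fit: points z~.05 -> corners
mm=(abs(C[...,2]-.05)<.004);mm[:140]=0;mm[265:]=0;mm[:,:350]=0;mm[:,455:]=0
g=mm.astype(np.uint8);c,_=cv2.findContours(g,cv2.RETR_EXTERNAL,cv2.CHAIN_APPROX_NONE);c=max(c,key=cv2.contourArea)
r=cv2.minAreaRect(c);print(r,atz('top',[r[0]],.05))
E
```

```text
top ((247.07496643066406, 277.7117919921875), (20.81357765197754, 21.160701751708984), 42.68428421020508) [[0.41795408 0.22398029 0.044     ]]
scene ((256.36614990234375, 260.4829406738281), (11.253045082092285, 17.471559524536133), 82.87738800048828) [[0.418951   0.22704082 0.044     ]]
((405.05889892578125, 201.73529052734375), (82.46211242675781, 70.57786560058594), 75.96376037597656) [[ 0.53050982 -0.02490461  0.05      ]]
```

View pics/d1.png

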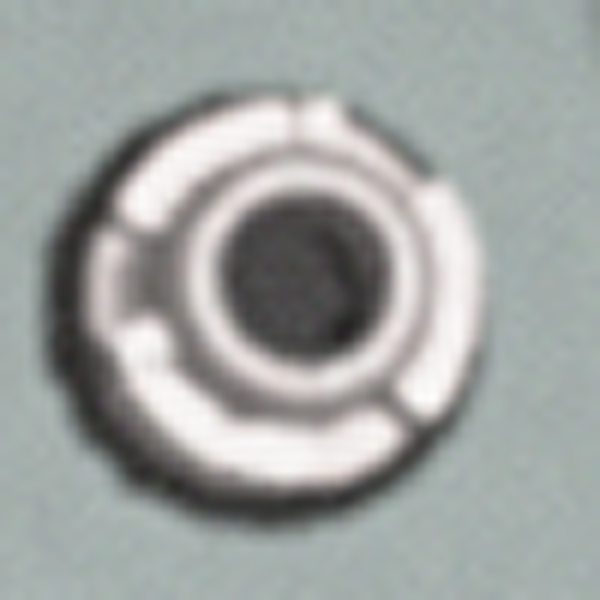

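View pics/d2.png

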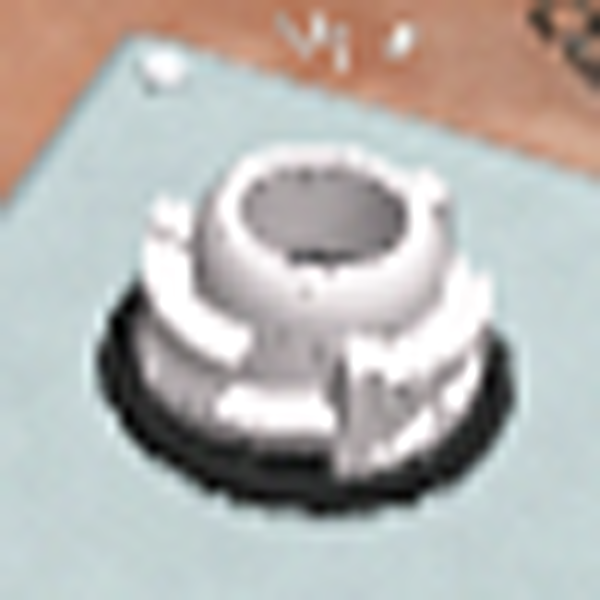

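View pics/d3.png

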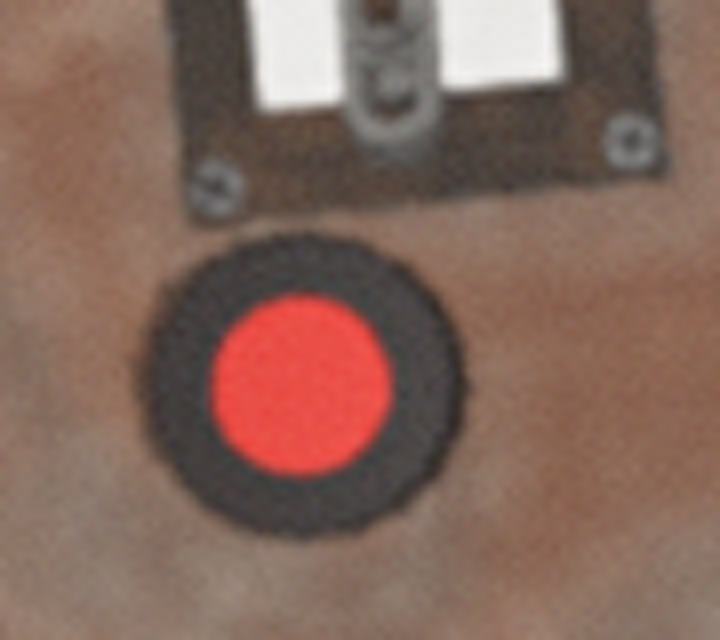

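View pics/hm.png

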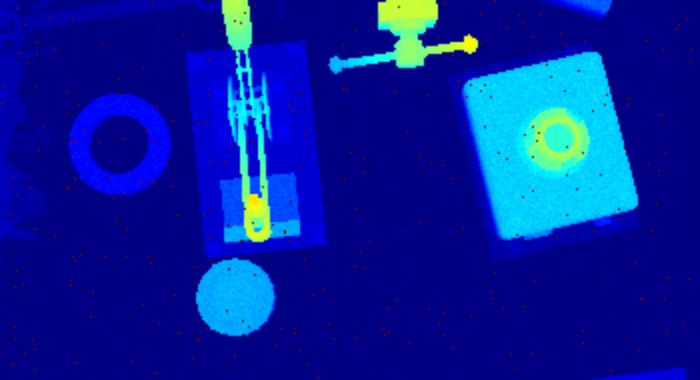

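```bash
python3 - <<'E'
from h import *
print('neck top',atz('top',[[409.96,197.46]],.081),'scene',atz('scene',[[406.5,272.3]],.081))
C=cloud('top',np.load('pics/top0.npz')['d'])
C2=cloud('scene',np.load('pics/scene0.npz')['d'])
# cap from depth
for n,c in(('top',C),('scene',C2)):
    m=(abs(c[...,0]-.42)<.04)&(abs(c[...,1]-.225)<.04)&(c[...,2]>.036)&(c[...,2]<.052);P=c[m];print(n,'cap',len(P),np.median(P,0),(P.max(0)+P.min(0))/2, P.min(0),P.max(0))
    m=(abs(c[...,0]-.49)<.06)&(abs(c[...,1]-.22)<.05)&(c[...,2]>.06)&(c[...,2]<.15);P=c[m];i=P[:,0].argsort()[:200:20];print(n,'clamp',len(P),P[:,2].max(),P[i].round(3).tolist())
    m=(np.hypot(c[...,0]-.54,c[...,1]+.03)<.013)&(c[...,2]>.06)&(c[...,2]<.09)
    m=(np.hypot(c[...,0]-.536,c[...,1]+.028)<.03)&(c[...,2]>.077)&(c[...,2]<.085);P=c[m];print(n,'rim',len(P),P.mean(0),(P.max(0)+P.min(0))/2,P.min(0),P.max(0))
E
```

```text
neck top [[ 0.53248332 -0.02680986  0.081     ]] scene [[ 0.53284904 -0.0242455   0.081     ]]
top cap 1171 [0.41721511 0.2240432  0.04412483] [0.41760979 0.22422882 0.04251531] [0.38810173 0.1947192  0.03611499] [0.44711785 0.25373845 0.04891564]
top clamp 477 0.1000216300144362 [[0.458, 0.203, 0.083], [0.461, 0.196, 0.084], [0.464, 0.207, 0.091], [0.466, 0.193, 0.075], [0.47, 0.206, 0.068], [0.472, 0.212, 0.084], [0.474, 0.196, 0.085], [0.476, 0.203, 0.084], [0.479, 0.201, 0.088], [0.48, 0.209, 0.086]]
top rim 193 [ 0.53088216 -0.0257797   0.07987064] [ 0.53140217 -0.02569373  0.08093924] [ 0.51390167 -0.04264612  0.07700222] [ 0.54890266 -0.00874135  0.08487626]
scene cap 629 [0.41415095 0.22100435 0.04528776] [0.41776336 0.22581849 0.04251443] [0.38776522 0.19531716 0.03605641] [0.44776151 0.25631983 0.04897244]
scene clamp 362 0.10002286299061514 [[0.458, 0.203, 0.085], [0.462, 0.204, 0.085], [0.464, 0.199, 0.084], [0.47, 0.196, 0.089], [0.472, 0.196, 0.083], [0.475, 0.202, 0.087], [0.478, 0.199, 0.067], [0.481, 0.199, 0.086], [0.483, 0.198, 0.071], [0.485, 0.197, 0.077]]
scene rim 177 [ 0.52903043 -0.02629273  0.0802109 ] [ 0.52978054 -0.02390726  0.08066359] [ 0.51322252 -0.0421666   0.07703096] [ 0.54633856 -0.00564792  0.08429622]
```

Emit:
step_arm --pt "-8 9 0 0.07 0" --pt "-16 18 0 0.14 0" --pt "-24 27 0 0.2 0" --pt "-30.85 35.5 0 0.272 0" --pt "-30.85 35.5 0 0.272 0" --pt "-30.85 35.5 5 0.272 0" --pt "-30.85 35.5 10 0.272 0" --pt "-30.85 35.5 10 0.272 0" --pt "-30.85 35.5 10 0.272 0" --pt "-30.85 35.5 10 0.272 0" --pt "-30.85 35.5 10 0.272 0" --pt "-30.85 35.5 10 0.272 0" --pt "-30.85 35.5 10 0.272 0"

```text
time: 1.4
tcp_pos: [0.4183, 0.2263, 0.1317]
tcp_rot: [0.861, 0.508, 0.0, -0.0]
ft_force: [-0.0, -0.6, -0.1]
finger_gap: 1.0
```

```bash
cat >> h.py <<'E'
def st():
    s=observe();R=Rot.from_quat(s['tcp_rot']).as_matrix()
    print('t',round(s['time'],2),'p',(s['tcp_pos']*1000).round(2),'ang',np.degrees(np.arctan2(R[1,0],R[0,0])).round(2),'tz',R[:,2].round(4),'q',s['q'].round(3),'F',s['ft_force'].round(2),'T',s['torque'].round(3),'gap',round(s['finger_gap'],3));return s,R
def todelta(tgt):  # world target mm -> tool deltas cm
    s,R=st();print('delta cm',((np.array(tgt)/1000-s['tcp_pos'])@R*100).round(3))
E
python3 -c "
from h import *
todelta([418.3,225.5,16])"
```

```text
t 1.4 p [418.32 226.27 131.66] ang 61.05 tz [ 3.e-04  3.e-04 -1.e+00] q [ 0.357  0.426  2.025  0.     0.69  -0.709] F [-0.02 -0.56 -0.11] T [0.046 0.006 0.   ] gap 1.0
delta cm [-0.072  0.034 11.566]
```

Emit:
step_arm --pt "-0.07 0.03 3 0 0" --pt "-0.07 0.03 6 0 0" --pt "-0.07 0.03 8 0 0" --pt "-0.07 0.03 9 0 0" --pt "-0.07 0.03 10 0 0" --pt "-0.07 0.03 10.6 0 0" --pt "-0.07 0.03 11 0 0" --pt "-0.07 0.03 11.3 0 0" --pt "-0.07 0.03 11.56 0 0" --pt "-0.07 0.03 11.56 0 0"

```text
time: 2.4
tcp_pos: [0.4186, 0.2249, 0.0157]
tcp_rot: [0.862, 0.508, 0.0, -0.0]
ft_force: [-0.5, 0.2, -0.7]
finger_gap: 0.998
```

```bash
python3 -c "
from h import *
st()
im,d=grab('scene','s1')
cv2.imwrite('pics/s1c.png',cv2.resize(im[150:350,160:400][:,:,::-1],None,fx=3,fy=3,interpolation=cv2.INTER_CUBIC))"
```

```text
t 2.4 p [418.63 224.89  15.71] ang 61.01 tz [ 1.e-04  1.e-04 -1.e+00] q [ 0.354  0.642  2.103  0.     0.397 -0.711] F [-0.49  0.17 -0.68] T [-0.031 -0.036 -0.005] gap 0.998
```

View pics/s1c.png

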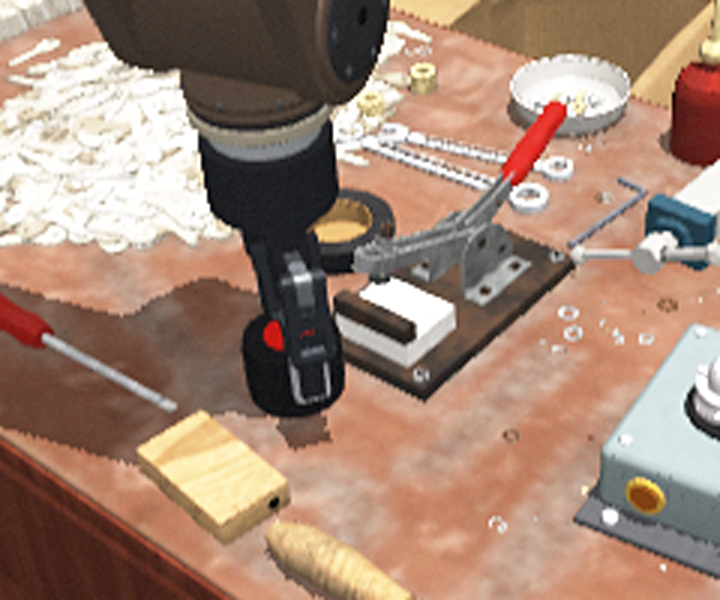

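Emit:
step_arm --pt "0 0 0.3 0 0" --pt "0 0 0.6 0 0" --pt "0 0 0.6 0 0.15" --pt "0 0 0.6 0 0.3" --pt "0 0 0.6 0 0.6" --pt "0 0 0.6 0 1" --pt "0 0 0.6 0 1" --pt "0 0 0.6 0 1" --pt "0 0 0.6 0 1" --pt "0 0 0.6 0 1"

```text
time: 3.45
tcp_pos: [0.4185, 0.2249, 0.01]
tcp_rot: [0.862, 0.508, 0.0, -0.0]
ft_force: [-1.9, -1.4, 5.7]
finger_gap: 0.686
```

```bash
python3 -c "
from h import *
st()
im,d=grab('scene','s2')
cv2.imwrite('pics/s2c.png',cv2.resize(im[190:320,210:370][:,:,::-1],None,fx=4.5,fy=4.5,interpolation=cv2.INTER_CUBIC))"
```

```text
t 3.45 p [418.51 224.87  10.02] ang 61.02 tz [ 1.e-04  1.e-04 -1.e+00] q [ 0.354  0.654  2.105  0.     0.383 -0.711] F [-1.91 -1.39  5.69] T [-0.254  0.221  0.003] gap 0.686
```

View pics/s2c.png

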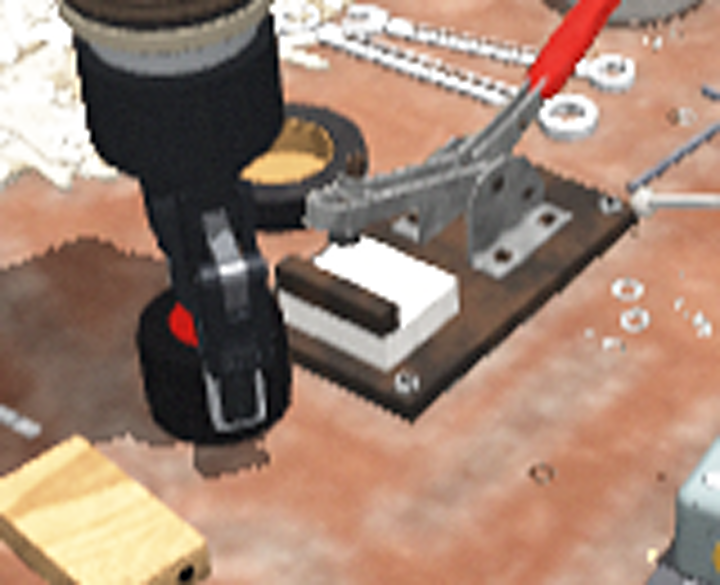

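Emit:
step_arm --pt "0 0 -1 0 1" --pt "0 0 -2.5 0 1" --pt "-2 1.6 -3 0 1" --pt "-5 4 -3 0 1" --pt "-8 6.4 -3 0 1" --pt "-9.9 7.94 -3 0 1" --pt "-9.9 7.94 -2 0 1" --pt "-9.9 7.94 -1.2 0 1" --pt "-9.9 7.94 -0.7 0 1" --pt "-9.9 7.94 -0.4 0 1" --pt "-9.9 7.94 -0.2 0 1" --pt "-9.9 7.94 -0.1 0 1" --pt "-9.9 7.94 0 0 1" --pt "-9.9 7.94 0 0 1"

```text
time: 4.9
tcp_pos: [0.44, 0.1002, 0.0101]
tcp_rot: [0.861, 0.508, 0.0, 0.0]
ft_force: [-0.7, 2.6, 3.7]
finger_gap: 0.687
```

```bash
python3 -c "
from h import *
st()"
```

```text
t 4.9 p [440.05 100.15  10.05] ang 61.04 tz [ 4.e-04  2.e-04 -1.e+00] q [ 7.700e-02  6.400e-01  2.163e+00  1.000e-03  3.380e-01 -9.890e-01] F [-0.68  2.57  3.68] T [ 0.309  0.121 -0.066] gap 0.687
```

Emit:
step_arm --pt "0 0 0 0 0" --pt "0 0 0 0 0" --pt "0 0 -1 0 0" --pt "0 0 -3 0.0 0" --pt "0 0 -5 0.15 0" --pt "0 0 -5 0.3 0" --pt "0 0 -5 0.45 0" --pt "0 0 -5 0.6 0" --pt "0 0 -5 0.75 0" --pt "0 0 -5 0.9 0" --pt "0 0 -5 1.05 0" --pt "0 0 -5 1.2 0" --pt "0 0 -5 1.35 0" --pt "0 0 -5 1.5 0" --pt "0 0 -5 1.57 0" --pt "0 0 -5 1.57 0" --pt "0 0 -3 1.57 0" --pt "0 0 -1 1.57 0" --pt "0 0 0 1.57 0" --pt "0 0 0 1.57 0"

```text
time: 6.9
tcp_pos: [0.4396, 0.0998, 0.009]
tcp_rot: [0.968, -0.249, -0.001, 0.0]
ft_force: [0.5, -0.1, -0.6]
finger_gap: 1.001
```

Emit:
step_arm --pt "0 0 0 0 0.15" --pt "0 0 0 0 0.3" --pt "0 0 0 0 0.6" --pt "0 0 0 0 1" --pt "0 0 0 0 1" --pt "0 0 0 0 1" --pt "0 0 0 0 1" --pt "0 0 0 0 1"

```text
time: 7.7
tcp_pos: [0.4403, 0.0999, 0.0108]
tcp_rot: [0.968, -0.25, 0.001, -0.0]
ft_force: [-1.7, -0.2, 8.5]
finger_gap: 0.686
```

```bash
python3 -c "
from h import *
st()
im,d=grab('scene','s3')
cv2.imwrite('pics/s3c.png',cv2.resize(im[190:350,230:430][:,:,::-1],None,fx=4,fy=3.75,interpolation=cv2.INTER_CUBIC))"
```

```text
t 7.7 p [440.32  99.89  10.78] ang -28.91 tz [ 1.4e-03  2.0e-04 -1.0e+00] q [0.077 0.639 2.163 0.    0.339 0.581] F [-1.7  -0.16  8.51] T [ 0.004  0.27  -0.006] gap 0.686
```

View pics/s3c.png

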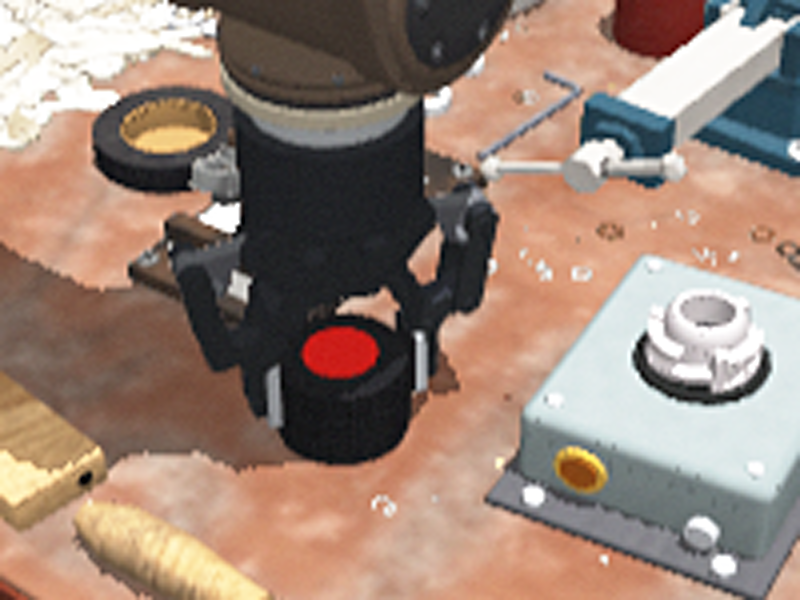

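```bash
cat >> h.py <<'E'
def red(im,box):
    im=im.astype(int);m=((im[...,0]-im[...,1])>110); k=np.zeros_like(m);k[box[1]:box[3],box[0]:box[2]]=1;m&=k
    c,_=cv2.findContours(m.astype(np.uint8),cv2.RETR_EXTERNAL,cv2.CHAIN_APPROX_NONE);c=max(c,key=cv2.contourArea)
    return cv2.fitEllipse(c)
E
python3 - <<'E'
from h import *
im=np.load('pics/s3.npz')['im']
e=red(im,(290,265,335,295));print(e,atz('scene',[e[0]],.044)*1000)
# expected TCP target: neck measured + bias
E
```

```text
((314.6452331542969, 283.5668640136719), (12.979433059692383, 17.719881057739258), 87.56311798095703) [[442.36384171 101.86960069  44.        ]]
```

Emit:
step_arm --pt "0 0 -3 0 1" --pt "0 0 -6 0.1 1" --pt "0 0 -9.5 0.2 1" --pt "3 1.5 -10.5 0.3 1" --pt "7 3.3 -10.5 0.45 1" --pt "11 5.2 -10.5 0.6 1" --pt "14.08 6.64 -10.5 0.75 1" --pt "14.08 6.64 -10.5 0.857 1" --pt "14.08 6.64 -10.5 0.857 1" --pt "14.08 6.64 -10.5 0.857 1" --pt "14.08 6.64 -10.5 0.857 1"

```text
time: 8.85
tcp_pos: [0.5308, -0.0258, 0.115]
tcp_rot: [0.778, -0.628, -0.0, -0.0]
ft_force: [-0.6, -0.4, -1.4]
finger_gap: 0.686
```

```bash
python3 -c "
from h import *
st()
im,d=grab('scene','s4')
cv2.imwrite('pics/s4c.png',cv2.resize(im[190:350,330:490][:,:,::-1],None,fx=3.75,fy=3.75,interpolation=cv2.INTER_CUBIC))
im,d=grab('top','t4')
cv2.imwrite('pics/t4c.png',cv2.resize(im[140:270,340:470][:,:,::-1],None,fx=4.5,fy=4.5,interpolation=cv2.INTER_CUBIC))"
```

```text
t 8.85 p [530.79 -25.78 114.97] ang -77.84 tz [ 0.e+00  1.e-04 -1.e+00] q [-0.173  0.514  1.907  0.     0.72   1.186] F [-0.63 -0.44 -1.39] T [-0.026  0.059 -0.01 ] gap 0.686
```

View pics/s4c.png

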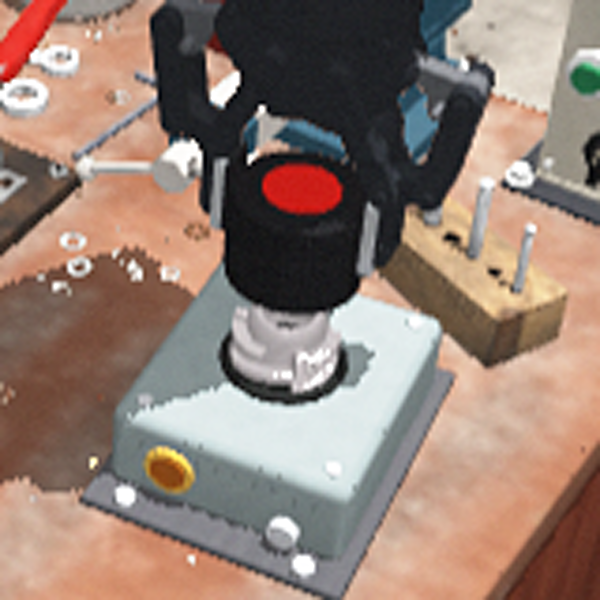

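View pics/t4c.png

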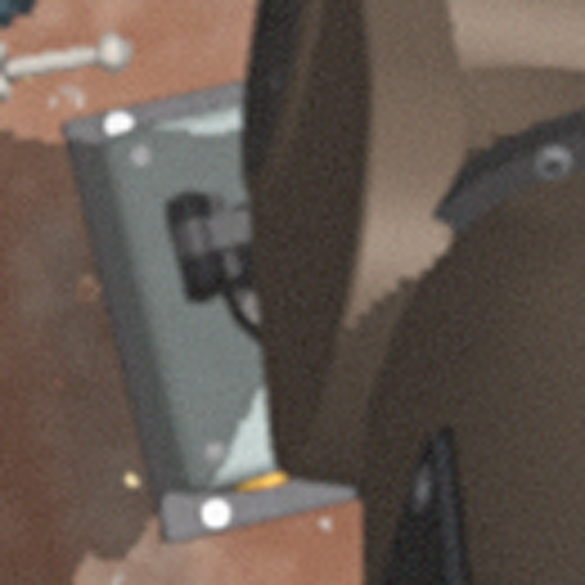

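```bash
python3 - <<'E'
from h import *
im=np.load('pics/s4.npz')['im']
e=red(im,(390,225,435,255));print(e)
for z in (.147,.1482,.149):print(atz('scene',[e[0]],z)*1000)
print(atz('scene',[[406.5,272.3]],.081)*1000)
# refine rim in original scene
z2=np.load('pics/scene0.npz')['im']
g=cv2.cvtColor(z2,cv2.COLOR_RGB2GRAY)[262:285,392:424];print(g)
E
```

```text
((410.2496032714844, 239.9848175048828), (12.188374519348145, 20.71859359741211), 97.01685333251953)
[[534.65289478 -23.35143765 147.        ]]
[[533.25299719 -24.14912303 148.2       ]]
[[532.31973213 -24.68091328 149.        ]]
[[532.84904107 -24.24549954  81.        ]]
[[166 192 198 196 206 207 204 206 207 209 211 206 190 186 179 164 156 154
  165 162 157 149 149 150 157 156 153 149 155 153 153 153]
 [209 212 210 208 205 211 211 210 206 208 209 207 211 211 206 193 196 185
  178 165 158 157 156 158 162 157 151 154 157 159 155 151]
 [208 208 207 208 208 209 212 209 209 208 206 208 208 208 209 208 210 208
  198 193 187 176 165 156 163 157 160 157 163 167 165 160]
 [205 208 210 205 207 208 209 209 208 207 207 207 207 208 210 206 208 209
  209 214 209 202 195 191 178 159 155 161 164 170 172 169]
 [204 206 206 207 210 209 208 209 205 203 204 206 206 205 206 208 206 204
  203 209 210 210 216 211 204 194 185 180 162 156 162 168]
 [206 208 208 208 205 208 208 205 204 218 230 240 235 236 236 236 227 240
  220 208 208 210 212 210 210 212 211 206 194 186 180 162]
 [205 206 207 204 207 208 208
[... 1532 characters left out ...]
5 176 255 253 253 254 208 211 209]
 [112 252 255 255 240 174 131 144 161 169 184 196 211 216 222 220 224 225
  222 217 209 198 184 178 209 255 252 253 253 205 210 212]
 [111 171 248 255 255 246 217 169 154 158 169 180 189 190 197 200 202 204
  200 196 191 182 175 213 252 254 252 255 227 207 211 210]
 [128 112 175 248 255 255 253 243 223 158 168 154 172 177 183 185 184 203
  181 180 152 178 214 249 255 254 254 248 140 173 217 213]
 [166 131 114 176 242 254 255 255 244 151 163 152 172 176 161 184 199 248
  241 229 198 248 248 255 255 255 247 193 120  85 178 215]
 [181 163 132 116 145 209 243 253 187 156 160 166 171 176 140 172 177 255
  255 255 248 255 253 255 246 238 193 207 107  32 130 216]]
```

Emit:
step_arm --pt "0.03 -0.04 0.8 0 1" --pt "0.03 -0.04 1.6 0 1" --pt "0.03 -0.04 2.1 0 1" --pt "0.03 -0.04 2.4 0 1" --pt "0.03 -0.04 2.6 0 1" --pt "0.03 -0.04 2.7 0 1" --pt "0.03 -0.04 2.7 0 1"

```text
time: 9.65
tcp_pos: [0.5316, -0.0266, 0.0877]
tcp_rot: [0.777, -0.63, 0.0, -0.0]
ft_force: [0.2, -0.4, -1.0]
finger_gap: 0.689
```

```bash
python3 -c "
from h import *
st()"
```

```text
t 9.65 p [531.65 -26.64  87.66] ang -78.03 tz [ 1.e-04  1.e-04 -1.e+00] q [-0.174  0.558  1.925  0.     0.658  1.188] F [ 0.21 -0.43 -0.96] T [-0.039 -0.009  0.011] gap 0.689
```

Emit:
step_arm --pt "0 0 0.1 0 1" --pt "0 0 0.2 0 1" --pt "0 0 0.3 0 1" --pt "0 0 0.3 0 1"

```text
time: 10.05
tcp_pos: [0.5316, -0.0266, 0.0846]
tcp_rot: [0.777, -0.63, -0.0, -0.0]
ft_force: [0.3, -0.8, -0.7]
finger_gap: 0.686
```

```bash
python3 -c "
from h import *
st()"
```

```text
t 10.05 p [531.64 -26.59  84.61] ang -78.04 tz [ 0.e+00  1.e-04 -1.e+00] q [-0.174  0.563  1.927  0.     0.651  1.188] F [ 0.35 -0.77 -0.68] T [-0.022 -0.023  0.025] gap 0.686
```

Emit:
step_arm --pt "0 0 0.06 0 1" --pt "0 0 0.12 0 1" --pt "0 0 0.18 0 1" --pt "0 0 0.18 0 1"

```text
time: 10.45
tcp_pos: [0.5319, -0.0266, 0.0838]
tcp_rot: [0.777, -0.63, 0.001, -0.0]
ft_force: [-2.9, 0.6, 11.5]
finger_gap: 0.687
```

```bash
python3 -c "
from h import *
st()"
```

```text
t 10.45 p [531.92 -26.58  83.81] ang -78.04 tz [ 0.0013 -0.     -1.    ] q [-0.174  0.565  1.928  0.     0.648  1.188] F [-2.86  0.58 11.51] T [0.191 0.435 0.055] gap 0.687
```

Emit:
step_arm --pt "0 0 0 -0.07 1" --pt "0 0 0 -0.14 1" --pt "0 0 0 -0.21 1" --pt "0 0 0 -0.28 1"

```text
time: 10.85
tcp_pos: [0.5316, -0.0266, 0.0829]
tcp_rot: [0.858, -0.514, 0.0, -0.0]
ft_force: [-0.9, 0.7, -1.4]
finger_gap: 0.681
```

```bash
python3 -c "
from h import *
st()"
```

```text
t 10.85 p [531.63 -26.6   82.91] ang -61.83 tz [ 1.e-04  1.e-04 -1.e+00] q [-0.174  0.566  1.928  0.     0.647  0.905] F [-0.9   0.68 -1.37] T [-0.062  0.008  0.011] gap 0.681
```

Emit:
step_arm --pt "0 0 0.06 0 1" --pt "0 0 0.12 0 1" --pt "0 0 0.18 0 1" --pt "0 0 0.24 0 1" --pt "0 0 0.24 0 1"

```text
time: 11.35
tcp_pos: [0.5318, -0.0266, 0.0811]
tcp_rot: [0.857, -0.515, 0.0, -0.0]
ft_force: [-2.8, -0.4, 8.6]
finger_gap: 0.684
```

```bash
python3 -c "
from h import *
st()"
```

```text
t 11.35 p [531.76 -26.56  81.06] ang -62.06 tz [ 6.e-04  0.e+00 -1.e+00] q [-0.174  0.569  1.929  0.     0.642  0.909] F [-2.79 -0.36  8.59] T [ 0.102  0.355 -0.081] gap 0.684
```

Emit:
step_arm --pt "0 0 0 -0.06 1" --pt "0 0 0 -0.12 1" --pt "0 0 0 -0.18 1" --pt "0 0 0 -0.18 1"

```text
time: 11.75
tcp_pos: [0.5322, -0.0266, 0.0811]
tcp_rot: [0.9, -0.436, 0.001, -0.0]
ft_force: [0.5, 0.4, 6.2]
finger_gap: 0.683
```

Emit:
step_arm --pt "0 0 0 0 1"

```text
time: 11.85
tcp_pos: [0.5322, -0.0266, 0.0811]
tcp_rot: [0.9, -0.436, 0.001, -0.0]
ft_force: [-0.2, 0.4, 6.4]
finger_gap: 0.683
```

```bash
python3 -c "
from h import *
st()"
```

```text
t 11.85 p [532.25 -26.6   81.15] ang -51.75 tz [ 1.9e-03 -1.0e-04 -1.0e+00] q [-0.174  0.569  1.929  0.     0.642  0.729] F [-0.16  0.43  6.37] T [ 0.205 -0.002 -0.059] gap 0.683
```

Emit:
step_arm --pt "0 0 0 -0.06 1" --pt "0 0 0 -0.12 1" --pt "0 0 0 -0.18 1"

```text
time: 12.15
tcp_pos: [0.5323, -0.0266, 0.0811]
tcp_rot: [0.936, -0.353, 0.001, -0.0]
ft_force: [-0.8, 0.3, 7.3]
finger_gap: 0.684
```

```bash
python3 -c "
from h import *
st()"
```

```text
t 12.15 p [532.25 -26.61  81.14] ang -41.3 tz [ 1.9e-03 -1.0e-04 -1.0e+00] q [-0.174  0.569  1.929  0.     0.642  0.546] F [-0.78  0.3   7.3 ] T [ 0.193 -0.034 -0.172] gap 0.684
```

Emit:
step_arm --pt "0 0 0 -0.06 1" --pt "0 0 0 -0.12 1" --pt "0 0 0 -0.18 1"

```text
time: 12.45
tcp_pos: [0.5322, -0.0266, 0.0811]
tcp_rot: [0.964, -0.267, 0.001, -0.0]
ft_force: [-0.0, 1.1, 7.2]
finger_gap: 0.684
```

Emit:
step_arm --pt "0 0 0 -0.06 1" --pt "0 0 0 -0.12 1"

```text
time: 12.65
tcp_pos: [0.5323, -0.0266, 0.0811]
tcp_rot: [0.978, -0.209, 0.001, -0.0]
ft_force: [-0.7, 0.8, 6.7]
finger_gap: 0.688
```

```bash
python3 -c "
from h import *
st()"
```

```text
t 12.65 p [532.27 -26.62  81.14] ang -24.12 tz [ 1.9e-03 -1.0e-04 -1.0e+00] q [-0.174  0.569  1.929  0.     0.642  0.247] F [-0.75  0.83  6.71] T [ 0.18  -0.008 -0.09 ] gap 0.688
```

Emit:
step_arm --pt "0 0 0 -0.06 1" --pt "0 0 0 -0.12 1" --pt "0 0 0 -0.18 1"

```text
time: 12.95
tcp_pos: [0.5323, -0.0266, 0.0811]
tcp_rot: [0.993, -0.12, 0.001, -0.0]
ft_force: [0.3, 0.3, 6.7]
finger_gap: 0.684
```

Emit:
step_arm --pt "0 0 0 -0.05 1" --pt "0 0 0 -0.1 1"

```text
time: 13.15
tcp_pos: [0.5323, -0.0267, 0.0811]
tcp_rot: [0.998, -0.071, 0.001, -0.0]
ft_force: [1.1, -0.1, 5.1]
finger_gap: 0.684
```

```bash
python3 -c "
from h import *
st()"
```

```text
t 13.15 p [532.28 -26.66  81.12] ang -8.1 tz [ 1.9e-03 -1.0e-04 -1.0e+00] q [-0.174  0.569  1.929  0.     0.642 -0.033] F [ 1.08 -0.07  5.14] T [ 0.126 -0.131 -0.119] gap 0.684
```

Drop expected between −10° and +6°; smaller steps.

Emit:
step_arm --pt "0 0 0 -0.04 1" --pt "0 0 0 -0.08 1"

```text
time: 13.35
tcp_pos: [0.5324, -0.0267, 0.0809]
tcp_rot: [1.0, -0.031, 0.001, 0.0]
ft_force: [0.8, -0.7, 2.4]
finger_gap: 0.684
```

Emit:
step_arm --pt "0 0 0 -0.04 1" --pt "0 0 0 -0.08 1"

```text
time: 13.55
tcp_pos: [0.5317, -0.0266, 0.0805]
tcp_rot: [1.0, 0.009, 0.0, -0.0]
ft_force: [-0.2, 0.3, -1.9]
finger_gap: 0.685
```

```bash
python3 -c "
from h import *
st()"
```

```text
t 13.55 p [531.7  -26.62  80.49] ang 1.06 tz [ 2.e-04  0.e+00 -1.e+00] q [-0.174  0.57   1.93   0.     0.642 -0.193] F [-0.24  0.35 -1.9 ] T [-0.021  0.048 -0.01 ] gap 0.685
```

Emit:
step_arm --pt "0 0 0.06 -0.03 1" --pt "0 0 0.12 -0.07 1" --pt "0 0 0.2 -0.07 1" --pt "0 0 0.3 -0.07 1" --pt "0 0 0.4 -0.07 1"

```text
time: 14.05
tcp_pos: [0.5316, -0.0266, 0.0764]
tcp_rot: [0.999, 0.043, -0.0, -0.0]
ft_force: [-0.3, 0.1, -1.2]
finger_gap: 0.685
```

```bash
python3 -c "
from h import *
st()"
```

```text
t 14.05 p [531.62 -26.58  76.35] ang 4.97 tz [-0.e+00  1.e-04 -1.e+00] q [-0.174  0.577  1.932  0.     0.632 -0.261] F [-0.32  0.12 -1.2 ] T [ 0.018  0.04  -0.03 ] gap 0.685
```

Emit:
step_arm --pt "0 0 0.08 0 1" --pt "0 0 0.16 0 1" --pt "0 0 0.24 0 1" --pt "0 0 0.3 0 1" --pt "0 0 0.36 0 1" --pt "0 0 0.36 0 1"

```text
time: 14.65
tcp_pos: [0.5316, -0.0266, 0.0728]
tcp_rot: [0.999, 0.044, -0.0, -0.0]
ft_force: [-0.3, -0.1, -2.5]
finger_gap: 0.685
```

```bash
python3 -c "
from h import *
st()"
```

```text
t 14.65 p [531.58 -26.57  72.82] ang 5.04 tz [-1.e-04  1.e-04 -1.e+00] q [-0.174  0.583  1.935  0.     0.624 -0.262] F [-0.34 -0.06 -2.53] T [ 0.011 -0.03   0.013] gap 0.685
```

Emit:
step_arm --pt "0 0 0.05 0 1" --pt "0 0 0.1 0 1" --pt "0 0 0.15 0 1" --pt "0 0 0.15 0 1"

```text
time: 15.05
tcp_pos: [0.5317, -0.0266, 0.0723]
tcp_rot: [0.999, 0.044, 0.0, 0.0]
ft_force: [-3.6, 0.0, 11.0]
finger_gap: 0.684
```

```bash
python3 -c "
from h import *
st()"
```

```text
t 15.05 p [531.73 -26.61  72.29] ang 5.05 tz [ 8.e-04 -1.e-04 -1.e+00] q [-0.174  0.583  1.935  0.     0.622 -0.262] F [-3.63  0.04 11.05] T [ 0.021  0.704 -0.038] gap 0.684
```

Emit:
step_arm --pt "0 0 -0.13 0 1" --pt "0 0 -0.12 0.06 1" --pt "0 0 -0.1 0.12 1" --pt "0 0 -0.07 0.18 1" --pt "0 0 -0.05 0.24 1"

```text
time: 15.55
tcp_pos: [0.5316, -0.0266, 0.0718]
tcp_rot: [0.997, -0.077, -0.0, -0.0]
ft_force: [0.1, -0.8, -1.7]
finger_gap: 0.683
```

```bash
python3 -c "
from h import *
st()"
```

```text
t 15.55 p [531.63 -26.61  71.8 ] ang -8.85 tz [ 0.e+00  1.e-04 -1.e+00] q [-0.174  0.584  1.935  0.     0.622 -0.02 ] F [ 0.1  -0.76 -1.67] T [ 0.017 -0.006 -0.035] gap 0.683
```

Emit:
step_arm --pt "0 0 0.025 0.06 1" --pt "0 0 0.05 0.12 1" --pt "0 0 0.075 0.18 1" --pt "0 0 0.1 0.24 1"

```text
time: 15.95
tcp_pos: [0.5316, -0.0266, 0.0708]
tcp_rot: [0.981, -0.196, -0.0, -0.0]
ft_force: [-0.4, -1.1, -1.8]
finger_gap: 0.686
```

```bash
python3 -c "
from h import *
st()"
```

```text
t 15.95 p [531.61 -26.56  70.77] ang -22.6 tz [-1.e-04  1.e-04 -1.e+00] q [-0.174  0.586  1.936  0.     0.62   0.22 ] F [-0.4  -1.07 -1.79] T [0.029 0.002 0.051] gap 0.686
```

Emit:
step_arm --pt "0 0 0.025 0.06 1" --pt "0 0 0.05 0.12 1" --pt "0 0 0.075 0.18 1" --pt "0 0 0.1 0.24 1"

```text
time: 16.35
tcp_pos: [0.5316, -0.0266, 0.0698]
tcp_rot: [0.95, -0.312, -0.0, -0.0]
ft_force: [-0.9, 0.6, -1.7]
finger_gap: 0.682
```

Emit:
step_arm --pt "0 0 0.025 0.06 1" --pt "0 0 0.05 0.12 1" --pt "0 0 0.075 0.18 1" --pt "0 0 0.1 0.24 1"

```text
time: 16.75
tcp_pos: [0.5316, -0.0266, 0.0688]
tcp_rot: [0.906, -0.423, -0.0, -0.0]
ft_force: [0.2, 0.5, -1.9]
finger_gap: 0.687
```

```bash
python3 -c "
from h import *
st()"
```

```text
t 16.75 p [531.63 -26.6   68.78] ang -50.11 tz [-0.e+00  1.e-04 -1.e+00] q [-0.174  0.589  1.937  0.     0.615  0.7  ] F [ 0.19  0.45 -1.9 ] T [ 0.01  -0.007 -0.006] gap 0.687
```

Emit:
step_arm --pt "0 0 0.03 0.06 1" --pt "0 0 0.06 0.12 1" --pt "0 0 0.08 0.18 1"

```text
time: 17.05
tcp_pos: [0.5316, -0.0266, 0.068]
tcp_rot: [0.864, -0.503, -0.0, -0.0]
ft_force: [0.2, -0.2, -1.1]
finger_gap: 0.685
```

```bash
python3 -c "
from h import *
st()"
```

```text
t 17.05 p [531.61 -26.59  67.96] ang -60.42 tz [-1.e-04  1.e-04 -1.e+00] q [-0.174  0.591  1.937  0.     0.613  0.88 ] F [ 0.21 -0.22 -1.06] T [0.013 0.03  0.016] gap 0.685
```

Emit:
step_arm --pt "0 0 0.015 0.03 1" --pt "0 0 0.03 0.06 1"

```text
time: 17.25
tcp_pos: [0.5316, -0.0266, 0.0677]
tcp_rot: [0.849, -0.528, -0.0, -0.0]
ft_force: [-0.0, -0.4, -1.4]
finger_gap: 0.687
```

```bash
python3 -c "
from h import *
st()"
```

```text
t 17.25 p [531.64 -26.59  67.72] ang -63.77 tz [ 0.e+00  1.e-04 -1.e+00] q [-0.174  0.591  1.938  0.     0.613  0.939] F [-0.01 -0.45 -1.4 ] T [-0.049 -0.015  0.023] gap 0.687
```

Emit:
step_arm --pt "0 0 0.01 0.025 1" --pt "0 0 0.02 0.05 1"

```text
time: 17.45
tcp_pos: [0.5316, -0.0266, 0.0676]
tcp_rot: [0.836, -0.549, -0.0, -0.0]
ft_force: [-0.3, -0.1, -0.8]
finger_gap: 0.68
```

```bash
python3 -c "
from h import *
st()"
```

```text
t 17.45 p [531.59 -26.62  67.56] ang -66.66 tz [-0.e+00  1.e-04 -1.e+00] q [-0.174  0.591  1.938  0.     0.613  0.989] F [-0.27 -0.06 -0.76] T [-0.016  0.024  0.023] gap 0.68
```

Emit:
step_arm --pt "0 0 0.01 0.02 1" --pt "0 0 0.01 0.04 1"

```text
time: 17.65
tcp_pos: [0.5316, -0.0266, 0.0675]
tcp_rot: [0.824, -0.566, -0.0, -0.0]
ft_force: [0.3, -0.2, -0.5]
finger_gap: 0.684
```

```bash
python3 -c "
from h import *
st()"
```

```text
t 17.65 p [531.63 -26.61  67.48] ang -68.95 tz [ 0.e+00  1.e-04 -1.e+00] q [-0.174  0.592  1.938  0.     0.612  1.029] F [ 0.26 -0.16 -0.47] T [-0.021  0.063  0.014] gap 0.684
```

Emit:
step_arm --pt "0 0 0.02 0.02 1" --pt "0 0 0.02 0.035 1"

```text
time: 17.85
tcp_pos: [0.5316, -0.0266, 0.0673]
tcp_rot: [0.814, -0.58, -0.0, -0.0]
ft_force: [-0.9, 0.9, -0.6]
finger_gap: 0.683
```

```bash
python3 -c "
from h import *
st()"
```

```text
t 17.85 p [531.59 -26.55  67.27] ang -70.96 tz [-0.e+00  2.e-04 -1.e+00] q [-0.174  0.592  1.938  0.     0.612  1.064] F [-0.9   0.92 -0.56] T [ 0.148  0.046 -0.006] gap 0.683
```

Emit:
step_arm --pt "0 0 0.01 0.02 1" --pt "0 0 0.02 0.035 1"

```text
time: 18.05
tcp_pos: [0.5315, -0.0265, 0.0671]
tcp_rot: [0.804, -0.594, -0.0, -0.0]
ft_force: [-1.0, 1.2, 0.9]
finger_gap: 0.684
```

```bash
python3 -c "
from h import *
st()"
```

```text
t 18.05 p [531.52 -26.5   67.13] ang -72.95 tz [-2.e-04  1.e-04 -1.e+00] q [-0.174  0.592  1.938  0.     0.612  1.099] F [-1.    1.16  0.86] T [0.217 0.183 0.185] gap 0.684
```

Emit:
step_arm --pt "0 0 0 0.015 1" --pt "0 0 0 0.015 1"

```text
time: 18.25
tcp_pos: [0.5315, -0.0265, 0.0671]
tcp_rot: [0.8, -0.6, -0.0, -0.0]
ft_force: [-2.0, 1.1, 0.8]
finger_gap: 0.685
```

```bash
python3 -c "
from h import *
st();grab('scene','s5');st()"
```

```text
t 18.25 p [531.51 -26.5   67.13] ang -73.76 tz [-2.e-04  1.e-04 -1.e+00] q [-0.174  0.592  1.938  0.     0.612  1.113] F [-2.03  1.08  0.81] T [0.312 0.202 0.147] gap 0.685
t 18.3 p [531.53 -26.51  67.13] ang -73.73 tz [-2.e-04  1.e-04 -1.e+00] q [-0.174  0.592  1.938  0.     0.612  1.113] F [-1.32  2.55  0.86] T [0.318 0.276 0.077] gap 0.683
```

Emit:
step_arm --pt "0 0 0 0.02 1" --pt "0 0 0 0.02 1"

```text
time: 18.5
tcp_pos: [0.5315, -0.0265, 0.0671]
tcp_rot: [0.794, -0.608, -0.0, 0.0]
ft_force: [-2.2, 1.6, 2.0]
finger_gap: 0.686
```

```bash
python3 -c "
from h import *
st()"
```

```text
t 18.5 p [531.52 -26.51  67.13] ang -74.93 tz [-2.e-04  1.e-04 -1.e+00] q [-0.174  0.592  1.938  0.     0.612  1.134] F [-2.18  1.55  1.98] T [0.442 0.361 0.175] gap 0.686
```

Emit:
step_arm --pt "0 0 0 0.02 1" --pt "0 0 0 0.02 1"

```text
time: 18.7
tcp_pos: [0.5315, -0.0265, 0.0671]
tcp_rot: [0.788, -0.616, -0.0, 0.0]
ft_force: [-2.0, 1.9, 2.6]
finger_gap: 0.688
```

```bash
python3 -c "
from h import *
st()"
```

```text
t 18.7 p [531.48 -26.5   67.1 ] ang -76.08 tz [-3.e-04  2.e-04 -1.e+00] q [-0.174  0.592  1.938  0.     0.612  1.154] F [-1.95  1.9   2.57] T [0.54  0.436 0.338] gap 0.688
```

Emit:
step_arm --pt "0 0 0 0 1"

```text
time: 18.8
tcp_pos: [0.5315, -0.0265, 0.0671]
tcp_rot: [0.788, -0.616, -0.0, 0.0]
ft_force: [-2.3, 3.4, 3.4]
finger_gap: 0.682
```

```bash
python3 -c "
from h import *
st()"
```

```text
t 18.8 p [531.51 -26.52  67.1 ] ang -76.02 tz [-2.e-04  1.e-04 -1.e+00] q [-0.174  0.592  1.938  0.     0.612  1.153] F [-2.33  3.44  3.36] T [0.599 0.478 0.272] gap 0.682
```

Emit:
step_arm --pt "0 0 0 0.01 1"

```text
time: 18.9
tcp_pos: [0.5315, -0.0265, 0.0671]
tcp_rot: [0.785, -0.62, -0.0, 0.0]
ft_force: [-3.1, 3.2, 3.7]
finger_gap: 0.685
```

```bash
python3 -c "
from h import *
st()
im,d=grab('scene','s6')
cv2.imwrite('pics/s6c.png',cv2.resize(im[190:350,330:490][:,:,::-1],None,fx=3.75,fy=3.75,interpolation=cv2.INTER_CUBIC));st()"
```

```text
t 18.9 p [531.5  -26.51  67.09] ang -76.61 tz [-3.e-04  2.e-04 -1.e+00] q [-0.174  0.592  1.938  0.     0.612  1.163] F [-3.08  3.21  3.69] T [0.621 0.509 0.377] gap 0.685
t 18.95 p [531.5  -26.52  67.08] ang -76.67 tz [-3.e-04  2.e-04 -1.e+00] q [-0.174  0.592  1.938  0.     0.612  1.164] F [-2.04  3.82  3.34] T [0.612 0.466 0.334] gap 0.685
```

View pics/s6c.png

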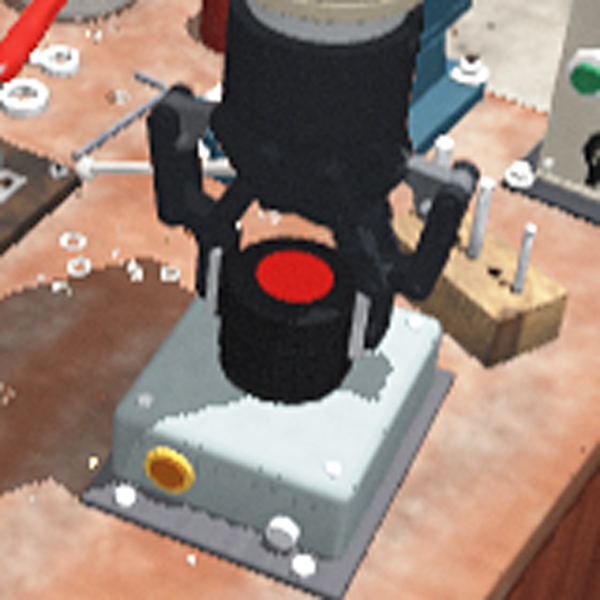

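Emit:
step_arm --pt "0 0 0 -0.02 1" --pt "0 0 0 -0.045 1" --pt "0 0 0 -0.045 0" --pt "0 0 0 -0.045 0" --pt "0 0 0 -0.045 0" --pt "0 0 0 -0.045 0"

```text
time: 19.55
tcp_pos: [0.5318, -0.0267, 0.0671]
tcp_rot: [0.798, -0.602, 0.0, -0.0]
ft_force: [-0.2, 0.5, -0.2]
finger_gap: 1.002
```

```bash
python3 -c "
from h import *
st()
im,d=grab('scene','s7');e=red(im,(390,245,435,280));print(e)
e=red(np.load('pics/s6.npz')['im'],(390,245,435,280));print(e)
cv2.imwrite('pics/s7c.png',cv2.resize(im[190:350,330:490][:,:,::-1],None,fx=3.75,fy=3.75,interpolation=cv2.INTER_CUBIC))"
```

```text
t 19.55 p [531.81 -26.74  67.08] ang -74.04 tz [ 4.e-04 -0.e+00 -1.e+00] q [-0.174  0.592  1.938  0.     0.611  1.118] F [-0.25  0.47 -0.22] T [0.021 0.053 0.005] gap 1.002
((407.8829040527344, 263.2479553222656), (12.61804485321045, 19.917179107666016), 97.60645294189453)
((408.12908935546875, 263.3271484375), (12.74466323852539, 19.82014274597168), 99.3812255859375)
```

View pics/s7c.png

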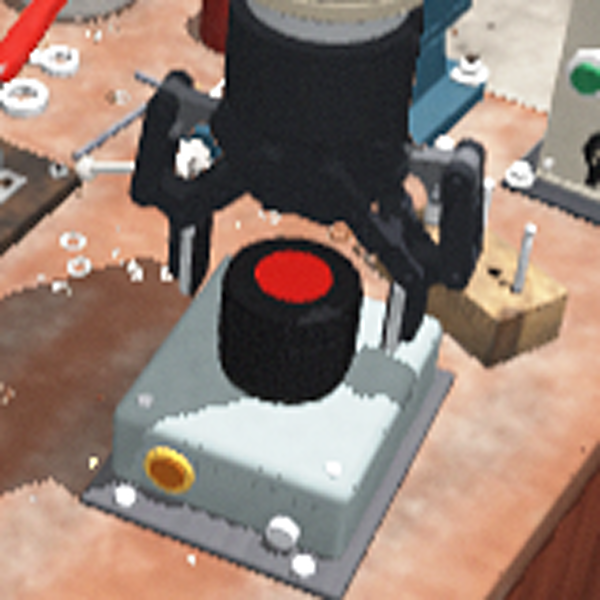

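Emit:
step_arm --pt "0 0 -2 0 0" --pt "0 0 -5 0 0" --pt "0 0 -9 0 0" --pt "4 0 -13 0 0" --pt "9 0 -16 0 0" --pt "14 0 -16 0 0" --pt "18 0 -16 0 0" --pt "18 0 -16 0 0" --pt "18 0 -16 0 0"

```text
time: 20.5
tcp_pos: [0.5809, -0.2008, 0.2265]
tcp_rot: [0.798, -0.603, -0.0, 0.0]
ft_force: [0.9, 0.6, -0.1]
finger_gap: 1.002
```

```bash
python3 -c "
from h import *
st()
im,d=grab('scene','s8');im2,d2=grab('top','t8')
for n,dd in(('scene',d),('top',d2)):
    c=cloud(n,dd);m=(np.hypot(c[...,0]-.5316,c[...,1]+.0266)<.022)&(c[...,2]>.09)&(c[...,2]<.11);P=c[m];print(n,len(P),np.median(P,0)*1000)
    if len(P)>50:
        A=np.c_[P[:,:2],np.ones(len(P))];print('tilt',np.linalg.lstsq(A,P[:,2],rcond=None)[0][:2])
a=cv2.resize(im[220:340,340:460],None,fx=3.3,fy=3.3);b=cv2.resize(im2[140:270,340:470],(396,396));cv2.imwrite('pics/f8.png',np.hstack([a,b])[:,:,::-1])
cv2.imwrite('pics/s8v.png',im[:,:,::-1])"
```

```text
t 20.5 p [ 580.91 -200.76  226.55] ang -74.15 tz [-6.e-04  4.e-04 -1.e+00] q [-0.44   0.481  1.591  0.     1.071  0.854] F [ 0.94  0.61 -0.13] T [0.054 0.056 0.019] gap 1.002
scene 362 [530.48202789 -27.47607228 102.06376398]
tilt [0.0089232  0.01526176]
top 683 [531.47628317 -26.4896246  100.59067898]
tilt [-0.00507961 -0.008886  ]
```

View pics/f8.png

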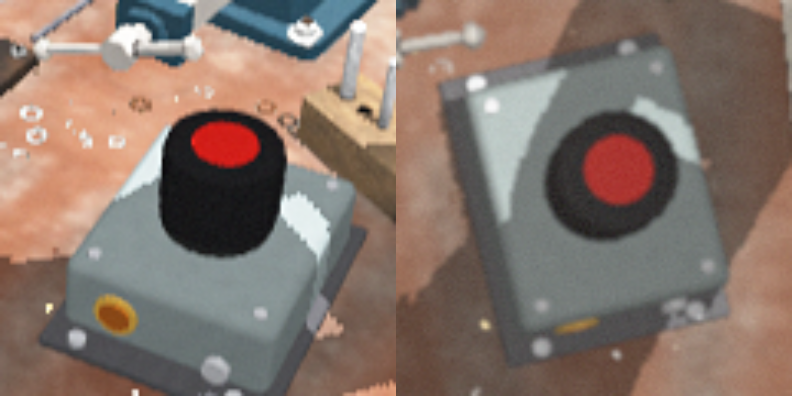

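View pics/s8v.png

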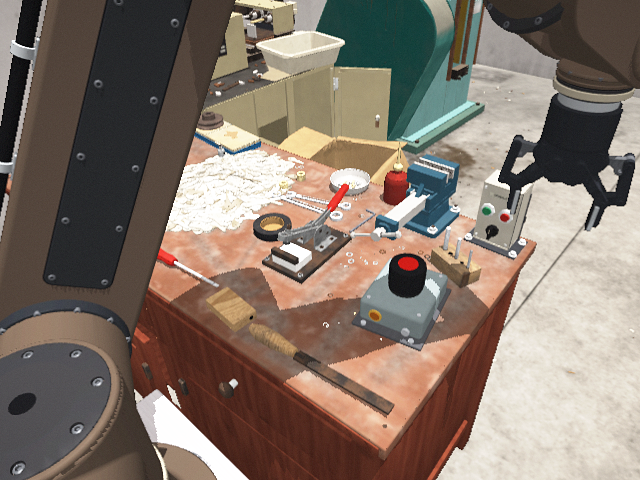

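```bash
python3 -c "
from h import *
print(robot.finish_job())"
```

```text
the job is handed in; nothing more can be done
None
```

The cap is on the tank and screwed home against its stop, and I handed the job in at about 20.6 s. The gripper had let go and was well clear of everything.

**How it went:**
- I carried the cap away from the clamp and re-gripped it at 90° so it sat centred in the jaws.
- I set it over the neck; the lugs landed first on the stops. Turning it backwards it dropped about 3 mm onto the threads, then after about 63° more through the gaps, under a push of about 5–9 N.
- I then turned it clockwise about 77° with almost no load until the torque rose. It rose at about the neck's twist stiffness, and I stopped at about 0.35 N m.
- The push down read at most 11.5 N on the neck, and the turning torque at most 0.38 N m.

**Last checks:**
- **Height:** the overhead camera put the cap top at 100.6 mm (100 mm is home). The scene camera gave 102.1 mm, but it also read 1.3 mm high on the cap when it stood on the table. Height when lowered and when home, read from the arm, agreed to about 0.1 mm.
- **Tilt:** the cap looks level. The two cameras gave small tilts of opposite sign, 0.6° and 1.0°, so I take this as noise.
- **Tape roll:** it looks unmoved.
- **Not checked:** I did not re-grip the cap to feel for the stop again after letting go.

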